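Close the weight box and snap it shut

TASK

Put the calibration weights away safely: lower the open lid of the wooden weight box under control until it stands just ajar on its catch, then press down on the brass plate on the lid until the catch gives way with a snap and the lid is fully shut, and keep pressing. Finish while still holding a firm downward push (not a hard one) on the brass plate; leave the box standing where it is and do not disturb the two loose weights or the forceps beside it.

Things in the scene. Friction and masses are not known exactly. Their poses are not given: they have to be found in the camera images.
- weight_box: Loose wooden box holding calibration weights, about 1.1 kg, 68 (x) x 132 (y) x 50 mm when shut. Origin: centre of the underside, z up. x points from the front (the side with the small brass tab) to the back, where the hinge is. The base is 34 mm high, the lid is a 15 mm thick wooden slab on top of it.
- weight_box_lid (a joint): Lid angle in rad about the hinge: 0 shut, 1.57 upright, at most 1.83. The stiff hinge holds the lid where it is left (about 1 N at the plate moves it). At about 0.2 rad the lid meets a sprung catch; pressing the plate then takes up to about 11 N (near 0.17 rad); between 0.14 and 0.1 rad the catch gives way, resistance vanishes and the catch pulls the lid to 0, a hard stop where it stays shut.
- lid_hinge (a point): Point on the hinge line, in the middle of the box's width, 35 mm behind the box's origin and 34 mm above its underside. From here the lid reaches 70 mm to its front edge, and its outer face (the top when shut) lies 16 mm off the line through the hinge; the lid is 132 mm wide.
- press_plate: Brass plate, 30 mm (from front to back) x 60 mm (along the lid's width) x 3 mm, fixed flat on the outer face of the lid, its centre 52 mm from the hinge line along the lid, in the middle of the lid's width. Origin at the plate's centre; z is the outward normal of the lid (up when shut), x points to the hinge.
- plate_top (a point): Centre of the brass plate's outer face, where to press: 53 mm above the worktop when the lid is shut.
- weight_200: Loose silver-coloured knobbed cylindrical weight, 30 mm across, 47 mm high, 0.2 kg, standing to one side of the box. Origin at its underside.
- weight_100: Loose brass-coloured knobbed cylindrical weight, 24 mm across, 38 mm high, 0.1 kg, standing to one side of the box. Origin at its underside.
- forceps: Loose metal forceps, 126 mm long, 14 mm wide, 8 mm high, lying in front of the box. Origin at the centre of its underside.
Not all that is in view belongs to the job. Leave any orange or turquoise look-alike of the weight_box alone.

How it is judged (in metres and radians):
On the way, in this order (a step that is already met when the one before it is completed fails the run):
1. the lid is lowered until it stands just ajar on the catch (0.12 to 0.27 rad) (value of joint weight_box_lid between 0.12 and 0.27 rad), for 0.1 s.
2. the lid is snapped shut (under 0.03 rad) with the robot pressing on the brass plate (value of joint weight_box_lid below 0.03 rad and contact force between any of the fingers, the arm and press_plate above 2 N), for 0.2 s.
At the end, for the whole second after the job is handed in: The lid is fully shut (under 0.03 rad), the robot is still pressing on the brass plate with 4 to 35 N, and the box stands flat, at rest, within 30 mm of where it stood (value of joint weight_box_lid below 0.03 rad and contact force between any of the fingers, the arm and press_plate above 4 N and contact force between each of the fingers, the arm and press_plate below 35 N and angle between weight_box's own z axis and vertical below 0.06 rad and distance of weight_box from where it was at the start of the episode below 0.03 m and linear speed of weight_box below 0.02 m/s); the arm keeps its last pose, push and grip.
It fails at once if the lid is slammed (over 4 rad/s while more than 0.27 rad open) (value of joint weight_box_lid above 0.27 rad and velocity of joint weight_box_lid below -4 rad/s).
It fails at once if the plate is pressed with more than 60 N (contact force between any of the fingers, the arm and press_plate above 60 N).
It fails at once if one of the two loose weights is moved by more than 15 mm or tipped (distance of any of weight_200, weight_100 from where it was at the start of the episode above 0.015 m or angle between any of weight_200, weight_100's own z axis and vertical above 0.4 rad).
It fails at once if the forceps are moved by more than 15 mm (distance of forceps from where it was at the start of the episode above 0.015 m).
It fails at once if the box is tipped or shoved by more than 50 mm (angle between weight_box's own z axis and vertical above 0.25 rad or distance of weight_box from where it was at the start of the episode above 0.05 m).
It also fails if it takes over 40 s, if anything falls off the work surface, if the arm or the gripper's body presses on something with over 40 N, if the wrist force passes 120 N, or if a joint passes its speed limit or range.

ROBOT

A 6-joint arm with a two-finger parallel gripper is mounted at the origin on a cart in front of the work surface, level with it; the furniture and walls round the work are solid. World frame = base frame: x ahead of the robot, y to its left, z up, the work surface at z = 0. Lengths are in mm, angles in rad, forces in N, time in s.
With the tool pointing down it reaches from about 400 to 925 mm from the base axis. Payload 12.5 kg.
Tool frame: the origin (TCP) lies at the very end of the fingers, on their centre line; the grasp point (between the pads) lies 19 mm behind it; z points along the fingers, x is the direction in which the jaws open and shut, and the axes are right-handed (so a half turn about z gives the same grasp; the last joint's range is limited). The gripper opens to 95 mm and grips with 3 to 60 N. Pads are 20 mm wide; open, the fingers measure 119 mm over their backs; the gripper's body (75 mm by 180 mm) begins 59 mm behind the grasp point.
Start: joints at [1.243, 0.491, 1.559, -0, 1.092, -0.106], TCP at [137.472, 609.712, 214.661] pointing down, gripper open.
Joint ranges: [-3.1, 3.1], [-0.84, 2.19], [0.05, 2.79], [-1.13, 4.28], [0.06, 2.93], [-2.69, 2.69]. Speed limits (rad/s): [2.22, 2.22, 2.79, 3.14, 3.14, 3.14].

INTERFACE

Orientations are given as [roll, pitch, yaw] about the fixed x, y, z axes, in that order (R = Rz(yaw) Ry(pitch) Rx(roll)).
In Python, from cell import state, viewer, ticket, look_for, regions_of gives the robot as it stands.
- The arm moves only by the shell command python3 -m inch 'ROWS'. ROWS is JSON, a list of rows, each a list of 7 numbers: the turn, a rotation vector about the world's x, y, z in degrees, then the shift along the world's x, y, z in mm, then the opening, from -1 (shut) to 1 (fully open). In form: [[rx, ry, rz, tx, ty, tz, hand], ...]. A call has 1 to 10 rows; each row shifts and turns the commanded pose from where the row before left it; what a row does not reach is not made up. A row lasts 1/10 s, in which the tool goes at most 50 mm and 8.59 degrees, less where a joint would pass 70% of its speed; a pose out of reach is approached as far as the arm can. A call with a gripper value outside its range is refused whole. The fingers move at their own pace and stop on an object; the grip force is fixed at half the most. Time passes only in rows, so rows that do not move let the fingers close. It gives the time, the measured TCP pose, the force and the opening at its end, in the units of the state.
- state(): the state, without advancing time (a new reading comes with each control period).
- viewer.read_camera(name): name is "scene" or "top" or "wrist"; returns a dict with "color" (480x640x3 uint8, red, green, blue), "depth" (480x640 float32, mm along the optical axis (not along the pixel's ray), 0 where there is no reading), "fx", "fy", "cx", "cy" (pixels), "position" and "orientation" of the camera in the world. Camera axes: x right, y down, z forward; pixel columns grow to the right and rows downward; lengths in mm; the calibration is good to about 2 mm. A picture is of the moment at which its call begins.
- ticket.job_done(): hands the job in, once; it reports no verdict.
Trained networks look in the newest picture that a camera, given by its name, has taken for a name from the list of things; names that differ only in an ending like _2 or _b are one class to them, and where a whole thing is asked for, a point or a joint stands for the part that bears it (a point fixed in the world has none). Each returns a list of dicts, best first, with "score" (0 to 1); they miss things now and then, are a little off and sometimes report something else, mostly with a low value. They report only what shows in the picture. A call takes as long as a camera call. They do not tell look-alikes from the thing itself.
- look_for(name, camera): "box" ([left, top, right, bottom] as shares, 0 to 1, of the picture: columns of its width, rows of its height, round what is visible of it).
- regions_of(name, camera): "pixels" (480x640 bool, what is visible of it) and "box" ([left, top, right, bottom] as shares, 0 to 1, of the picture: columns of its width, rows of its height, round what is visible of it).
The state is a dict: "t": time; "joints": joint angles; "qvel": joint speeds; "tau": joint torques, N m; "eef_pos": TCP position; "tcp_rot": TCP orientation; "ft_force": force on the tool from outside, world axes, zero at the start; "moment": the same for the moment, N m; "opening": opening from 0.0 (shut) to 1.0 (fully open).
Only numpy, scipy, OpenCV 4.12 (cv2) and the standard library are available. Lean on these libraries where they do the work, as an engineer would, in place of code of your own. Each camera call takes 0.05 s, during which the arm holds its last target. There are 200 camera calls.

## Working session

There is one attempt and no reset: what is moved stays moved. The work goes in short steps, Python scripts to look and compute and a shell command to move; the robot and the scene stay as the last step left them, time stands still between calls to the robot, and variables do not carry over. Pictures are saved under pics/ and viewed, on a budget of 10 in all, crops included, one or two more only if the job needs it, and the job is handed in when it is done.

```bash
mkdir -p pics; ls
cat > h.py <<'E'
import numpy as np, cv2
from scipy.spatial.transform import Rotation as Rn
from cell import state, viewer, ticket, look_for, regions_of
def cam(n):
    c=viewer.read_camera(n)
    o=np.array(c["orientation"],float)
    c["R"]=o if o.shape==(3,3) else (Rn.from_euler('xyz',o).as_matrix() if o.size==3 else Rn.from_quat(o).as_matrix())
    return c
def cloud(c):
    v,u=np.mgrid[0:480,0:640]; d=c["depth"]
    P=np.stack([(u-c["cx"])/c["fx"]*d,(v-c["cy"])/c["fy"]*d,d],-1)
    return P@c["R"].T+np.array(c["position"])
def save(c,f): cv2.imwrite("pics/"+f,c["color"][:,:,::-1])
E
python3 - <<'E'
from h import *
print(state())
for n in ("scene","top"):
    c=cam(n); save(c,n+"1.png"); print(n,c["position"],c["orientation"],c["fx"],c["cx"],c["cy"])
    P=cloud(c)
    for k in ("weight_box","weight_box_lid","press_plate","weight_200","weight_100","forceps"):
        for r in regions_of(k,n)[:3]:
            m=r["pixels"]&(c["depth"]>0); q=P[m]
            b=np.array(r["box"])*[640,480,640,480]
            print(k,round(r["score"],2),b.round(),m.sum(),np.median(q,0).round(), np.percentile(q,2,axis=0).round(),np.percentile(q,98,axis=0).round())
E
```

```text
pics
{'t': 0.0, 'joints': array([ 1.24334568e+00,  4.91543058e-01,  1.55945346e+00,  1.65060663e-05,
        1.09169482e+00, -1.05588852e-01]), 'qvel': array([ 0.00078624, -0.00118118, -0.0013162 , -0.00115874, -0.00056829,
        0.00144164]), 'tau': array([ 1.90468840e-03, -6.12632990e+01, -2.58190960e+01,  6.92763110e-02,
        4.80861089e-02, -1.13570204e-04]), 'eef_pos': array([137.41690517, 609.45551704, 214.07061905]), 'tcp_rot': array([-3.14146230e+00,  1.09102009e-03,  1.34892698e+00]), 'ft_force': array([ 0.56227887,  0.05289901, -1.45410353]), 'moment': array([-0.01436523, -0.04084106,  0.02060045]), 'opening': 0.9989291829315401}
scene [-165.66867548  413.18052228  596.65414873] [-2.12409923  0.02344865 -2.12632149] 577.2753790665021 325.7798455170931 239.85924817459184
weight_box 0.88 [385. 195. 457. 239.] 2299 [ 578. -258.   49.] [ 530. -321.    2.] [ 650. -201.   55.]
weight_box 0.79 [339. 217. 428. 312.] 5235 [489. -79.  33.] [ 436. -148.    4.] [507. -20. 105.]
weight_box 0.77 [286. 215. 356. 257.] 2611 [628. -48.  49.] [ 588. -122.    2.] [689.   6.  55.]
weight_
[... 1798 characters left out ...]
8. -22. 106.]
press_plate 0.95 [246. 211. 277. 235.] 435 [560. 133.  52.] [537. 107.  48.] [585. 159.  56.]
press_plate 0.87 [447. 192. 473. 217.] 404 [ 607. -275.   53.] [ 584. -301.   49.] [ 634. -252.   56.]
press_plate 0.83 [349. 168. 375. 195.] 392 [652. -72.  53.] [629. -99.  49.] [674. -45.  56.]
weight_200 0.74 [357. 248. 383. 251.] 116 [505. -87.  97.] [ 500. -112.   78.] [511. -60. 105.]
weight_200 0.46 [424. 263. 444. 280.] 198 [ 471. -224.   31.] [ 458. -242.    8.] [ 485. -214.   49.]
weight_100 0.74 [357. 248. 383. 251.] 116 [505. -87.  97.] [ 500. -112.   78.] [511. -60. 105.]
weight_100 0.46 [424. 263. 444. 280.] 198 [ 471. -224.   31.] [ 458. -242.    8.] [ 485. -214.   49.]
```

View pics/scene1.png

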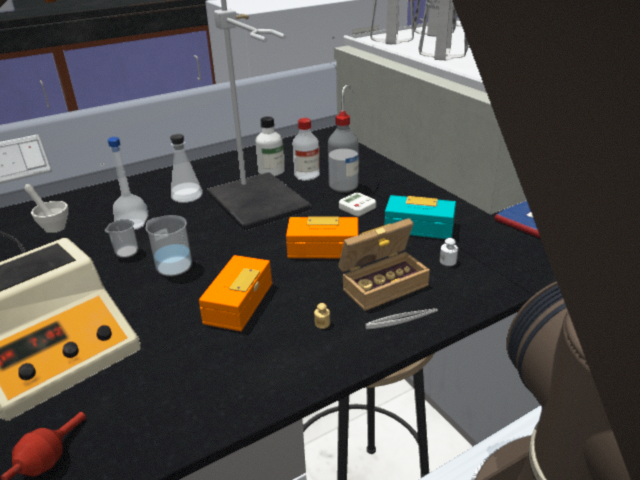

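View pics/top1.png

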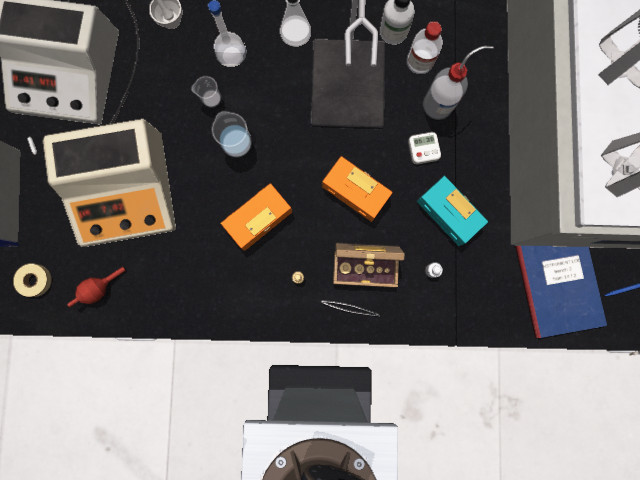

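The scene shows the wooden box, lid open, at about (385,265) in the scene view and (367,265) in the top view. The brass weight is at (322,317), the silver one at (449,252), and the forceps at (402,318). The two orange boxes and the turquoise one are decoys. Next I'll fit the box pose and lid angle, and check for obstacles.

Run:
```python
from h import *
out=[]
for n in ("scene","top"):
    c=cam(n); P=cloud(c); ok=c["depth"]>0
    m=ok&(P[...,0]>425)&(P[...,0]<560)&(P[...,1]>-165)&(P[...,1]<-5)&(P[...,2]>12)
    hsv=cv2.cvtColor(c["color"],cv2.COLOR_RGB2HSV)
    out.append(P[m])
    q=P[m]
    # base at rim
    for lo,hi in ((20,32),(32,40),(44,60),(60,75),(75,90),(90,98),(98,110)):
        s=q[(q[:,2]>lo)&(q[:,2]<hi)]
        if len(s)>20: print(n,lo,hi,len(s),np.percentile(s[:,:2],[1,50,99],axis=0).round(1).tolist())
    rim=q[(q[:,2]>20)&(q[:,2]<38)]
    print(n,"rim rect",cv2.minAreaRect(rim[:,:2].astype(np.float32)))
    l=q[(q[:,2]>48)&(q[:,2]<95)]
    ce=l.mean(0);w,v,vt=np.linalg.svd(l-ce,full_matrices=False);print("lid plane",ce.round(1),vt[2].round(3),(w/np.sqrt(len(l))).round(2))
    # obstacles
    A=P[ok]
    for x in range(350,800,50):
        r=[]
        for y in range(-300,500,50):
            s=A[(abs(A[:,0]-x)<25)&(abs(A[:,1]-y)<25)]
            r.append(int(np.percentile(s[:,2],99.5)) if len(s)>5 else -1)
        print(x,r)
```

```text
scene 20 32 1583 [[435.6, -148.2], [469.7, -84.8], [502.9, -19.7]]
scene 32 40 716 [[435.2, -151.6], [474.9, -81.2], [509.0, -19.8]]
scene 44 60 402 [[497.9, -149.7], [502.6, -76.5], [516.7, -21.1]]
scene 60 75 356 [[492.9, -148.3], [497.7, -73.4], [511.6, -21.0]]
scene 75 90 388 [[476.1, -149.2], [492.8, -73.9], [508.5, -20.5]]
scene 90 98 252 [[476.8, -149.9], [489.0, -83.3], [503.1, -20.4]]
scene 98 110 596 [[485.5, -150.8], [492.3, -81.3], [504.7, -21.5]]
scene rim rect ((471.99835205078125, -85.75516510009766), (134.0870819091797, 76.25552368164062), 89.46349334716797)
lid plane [496.1 -78.2  72.6] [ 0.934 -0.05   0.354] [[ 0. -0.  0.]
 [ 0. -0.  0.]
 [ 0. -0.  0.]
 ...
 [-0.  0. -0.]
 [-0.  0. -0.]
 [-0.  0. -0.]]
350 [3, 3, 3, 3, 3, 3, 2, 3, 2, 2, 2, 2, 2, 2, 2, 2]
400 [3, 3, 3, 3, 6, 10, 11, 3, 3, 2, 2, 2, 2, 2, 2, 49]
450 [3, 48, 46, 36, 36, 36, 36, 39, 3, 2, 2, 2, 2, 2, 11, 43]
500 [3, 48, 35, 106, 106, 106, 103, 3, 2, 52, 51, 2, 2, 2, 32, 50]
550 [53, 52, 3, 2, 2, 3, 3, 3, 54, 55, 52, 3, 43, 59, 59, 63]
600 [56, 55, 52, 52, 53, 52, 42, 47, 54, 54, 52, 2, 3, 76, 98, 116]
65
[... 7179 characters left out ...]
]
 [-0.    0.01  0.01]
 [-0.    0.01  0.01]
 [-0.    0.01  0.01]
 [-0.    0.01  0.01]
 [-0.    0.01  0.01]
 [-0.    0.01  0.01]]
350 [4, 5, 5, 4, 4, 5, 4, 4, 4, 4, 4, 4, 4, 4, 4, 4]
400 [4, 4, 4, 4, 5, 8, 12, 4, 4, 4, 4, 4, 4, 4, 4, 50]
450 [4, 48, 47, 37, 37, 37, 37, 39, 4, 4, 4, 4, 3, 4, 11, 43]
500 [4, 46, 36, 107, 107, 106, 104, 4, 4, 52, 52, 4, 4, 4, 33, 52]
550 [54, 52, 4, 4, 32, 4, 4, 4, 55, 56, 53, 4, 40, 59, 60, 64]
600 [56, 56, 53, 50, 53, 53, 37, 11, 55, 54, 51, 4, 39, 77, 101, 118]
650 [52, 55, 52, 50, 57, 56, 53, 4, 52, 49, 3, 4, 4, 124, 125, 125]
700 [4, 18, 19, 4, 4, 54, 51, 5, 4, 89, 90, 88, 4, 124, 126, 126]
750 [3, 19, 19, 3, 3, 381, 380, 4, 4, 90, 91, 93, 3, 121, 121, 119]
```

The box sits near (469.5, −85) with yaw about −2.5°. The hinge is at x≈504.5 and the lid stands at about 1.26 rad, leaning forward. I'll shut the gripper and move in behind the lid, staying high.

```bash
python3 -m inch '[[0,0,1,30,-40,0,-1],[0,0,1,30,-40,0,-1],[0,0,1,30,-40,0,-1],[0,0,1,30,-40,0,-1],[0,0,1,30,-40,0,-1],[0,0,1,30,-40,0,-1],[0,0,1,30,-40,0,-1],[0,0,1,30,-40,0,-1],[0,0,1,20,-45,0,-1],[0,0,1,20,-45,0,-1]]'
python3 -m inch '[[0,0,0,20,-45,0,-1],[0,0,0,20,-45,0,-1],[0,0,0,20,-45,0,-1],[0,0,0,20,-45,0,-1],[0,0,0,20,-45,0,-1],[0,0,0,20,-45,0,-1],[0,0,0,10,-10,0,-1],[0,0,0,0,0,0,-1],[0,0,0,0,0,0,-1]]'
```

```text
t: 1.8
eef_pos: [418.2, 197.9, 214.8]
tcp_rot: [3.141, -0.0, 1.524]
ft_force: [0.4, 0.2, 1.0]
opening: 0.216
t: 2.7
eef_pos: [546.9, -79.5, 214.4]
tcp_rot: [-3.141, -0.001, 1.524]
ft_force: [-0.3, -0.2, -0.6]
opening: 0.006
```

Run:
```python
from h import *
c=cam("wrist"); save(c,"w1.png"); P=cloud(c); ok=c["depth"]>0
print(c["position"])
for r in regions_of("press_plate","wrist")[:3]:
    q=P[r["pixels"]&ok]; print(r["score"],np.array(r["box"])*[640,480,640,480],q.mean(0).round(1),np.percentile(q,[2,98],axis=0).round(1))
for r in regions_of("weight_box_lid","wrist")[:3]:
    q=P[r["pixels"]&ok]; print(r["score"],np.array(r["box"])*[640,480,640,480],q.mean(0).round(1),np.percentile(q,[2,98],axis=0).round(1))
m=ok&(P[...,0]>425)&(P[...,0]<535)&(P[...,1]>-165)&(P[...,1]<-5)&(P[...,2]>45)&(P[...,2]<103)
l=P[m]; 
if len(l)>100: print(len(l),np.linalg.lstsq(np.c_[l[:,1]+85,l[:,2]-88,np.ones(len(l))],l[:,0],rcond=None)[0])
```

```text
[472.65026058 -75.83414888 384.97928332]
0.75 [268.288 170.304 350.4   186.   ] [505.8 -86.2  95.8] [[ 501.  -113.8   78.1]
 [ 512.   -58.2  104.8]]
0.74 [ 85.12  260.304 148.288 317.712] [ 608.1 -275.6   53.7] [[ 582.6 -300.4   52.1]
 [ 634.  -250.9   55.3]]
0.97 [482.496 154.176 638.72  302.112] [568.9 142.1  50.2] [[513.5  83.   40. ]
 [627.2 200.8  54.3]]
0.77 [275.2   244.512 380.928 290.208] [601.3 -82.3  50. ] [[ 576.7 -121.8   40.2]
 [ 621.5  -30.7   51.9]]
0.75 [218.624 135.6   396.8   189.504] [498.1 -85.8  94.5] [[ 479.2 -148.    46.4]
 [ 518.3  -24.   106.2]]
3364 [ 2.63681823e-02 -5.21612243e-01  4.99766173e+02]
```

View pics/w1.png

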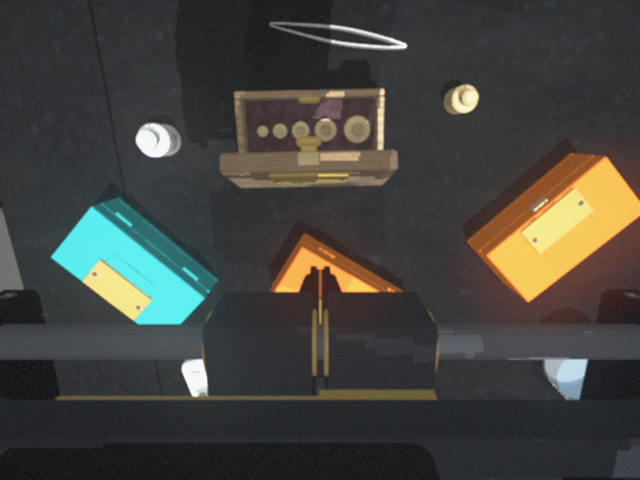

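The wrist view shows the box at (310,140) and the lid edge at rows 155–185. The plate is on its far side at (310,178), and the path behind the lid is clear. Now I'll descend behind the lid.

```bash
python3 -m inch '[[0,0,0,0,-6,-42,-1],[0,0,0,0,0,-42,-1],[0,0,0,0,0,-42,-1],[0,0,0,-10,0,0,-1],[0,0,0,-10,0,0,-1],[0,0,0,0,0,0,-1],[0,0,0,0,0,0,-1]]'
```

```text
t: 3.55
eef_pos: [528.2, -86.4, 91.0]
tcp_rot: [3.138, 0.001, 1.524]
ft_force: [-0.5, 0.8, -0.3]
opening: -0.002
```

```bash
python3 -m inch '[[0,0,0,-4,0,0,-1],[0,0,0,-4,0,0,-1],[0,0,0,-4,0,0,-1],[0,0,0,-4,0,0,-1],[0,0,0,-4,0,0,-1],[0,0,0,-4,0,0,-1],[0,0,0,0,0,0,-1]]'
python3 - <<'E'
from h import *
c=cam("scene"); save(c,"s2.png")
E
```

```text
t: 4.25
eef_pos: [502.7, -86.3, 88.5]
tcp_rot: [-3.141, -0.0, 1.523]
ft_force: [0.2, 0.3, 0.6]
opening: 0.005
```

View pics/s2.png

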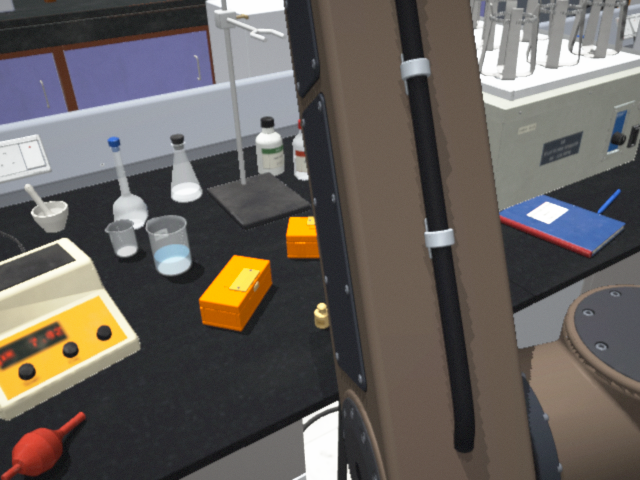

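The arm hides the box in the scene view, so I'll measure the lid angle from the wrist camera's depth.

```bash
cat > lid.py <<'E'
from h import *
import sys
c=cam("wrist"); P=cloud(c); ok=c["depth"]>0
if len(sys.argv)>1: save(c,sys.argv[1])
m=ok&(P[...,0]>400)&(P[...,0]<540)&(P[...,1]>-160)&(P[...,1]<-10)&(P[...,2]>38)&(P[...,2]<112)&(abs(P[...,1]+86)>35)
q=P[m]; X=q[:,0]-0.04*(q[:,1]+86)
for x in range(420,535,8):
    s=q[(X>=x)&(X<x+8)]
    if len(s)>15: print(x+4,len(s),np.percentile(s[:,2],[10,50,95]).round(1))
print({k:np.round(v,2) for k,v in state().items() if k in("t","eef_pos","ft_force")})
E
python3 lid.py w2.png
```

```text
464 571 [90.5 92.5 94.2]
472 2769 [93.8 96.3 99.2]
480 1631 [ 94.   98.6 100.1]
488 981 [82.3 87.1 92.2]
496 801 [71.2 75.8 81.2]
504 661 [60.  64.9 69.8]
512 546 [49.1 53.5 58.8]
520 31 [47.1 47.8 48.5]
{'t': np.float64(4.35), 'eef_pos': array([503.25, -86.3 ,  88.56]), 'ft_force': array([0.06, 0.62, 0.38])}
```

View pics/w2.png

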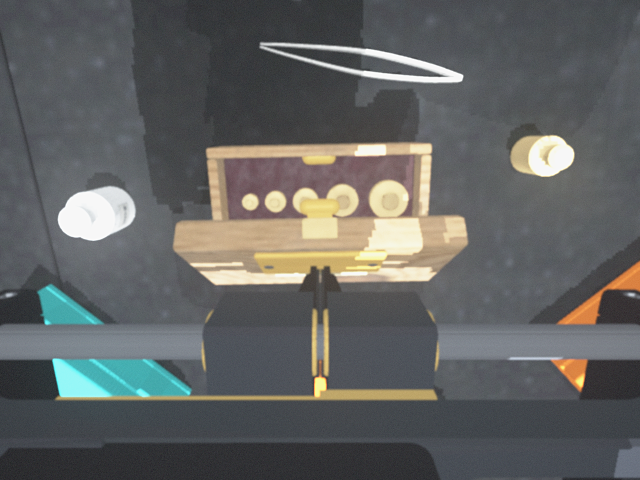

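The lid now stands at about 0.95 rad, with the fingertips against the plate and everything else undisturbed. I'll continue along the arc to roughly 0.35 rad.

```bash
python3 -m inch '[[0,0,0,-4,0,-1.5,-1],[0,0,0,-4,0,-1.5,-1],[0,0,0,-4,0,-2,-1],[0,0,0,-4,0,-2.5,-1],[0,0,0,-4,0,-2.5,-1],[0,0,0,-3,0,-3,-1],[0,0,0,-3,0,-3,-1],[0,0,0,-3,0,-3,-1],[0,0,0,0,0,0,-1],[0,0,0,0,0,0,-1]]'; python3 lid.py
```

```text
t: 5.35
eef_pos: [474.4, -86.4, 69.6]
tcp_rot: [-3.141, -0.0, 1.524]
ft_force: [0.4, -0.3, -0.2]
opening: 0.006
440 1502 [59.9 64.3 69.8]
448 2104 [68.9 70.1 71.4]
456 1758 [66.5 67.8 69.4]
464 1647 [63.9 65.2 66.8]
472 1512 [61.3 62.5 64.1]
480 999 [58.7 60.2 61.6]
488 459 [55.9 57.2 58.9]
496 189 [53.3 54.5 56. ]
504 31 [51.  52.3 53.2]
{'t': np.float64(5.4), 'eef_pos': array([474.54, -86.37,  69.64]), 'ft_force': array([-0.29, -0.32,  0.15])}
```

```bash
python3 -m inch '[[0,0,0,-2,0,-0.5,-1],[0,0,0,-2,0,-0.5,-1],[0,0,0,-1,0,-0.5,-1],[0,0,0,0,0,-1,-1],[0,0,0,0,0,0,-1],[0,0,0,0,0,0,-1]]'; python3 lid.py
```

```text
t: 6.0
eef_pos: [469.5, -86.3, 67.1]
tcp_rot: [-3.142, -0.0, 1.524]
ft_force: [0.3, -0.2, -0.2]
opening: 0.003
440 1985 [56.8 62.9 67.6]
448 1891 [65.5 66.7 68. ]
456 1761 [63.4 64.5 66. ]
464 1625 [61.2 62.3 63.7]
472 1296 [59.2 60.3 61.6]
480 583 [56.9 58.1 59.5]
488 297 [54.6 55.9 57.3]
496 74 [52.9 54.  55.1]
{'t': np.float64(6.05), 'eef_pos': array([469.49, -86.28,  67.13]), 'ft_force': array([ 0.16, -0.16,  0.54])}
```

The lid is at about 0.26 rad; I'll go a little further, to about 0.2.

```bash
python3 -m inch '[[0,0,0,-2,0,-0.5,-1],[0,0,0,-2,0,-0.5,-1],[0,0,0,0,0,-1,-1],[0,0,0,0,0,0,-1],[0,0,0,0,0,0,-1],[0,0,0,0,0,0,-1]]'; python3 lid.py
```

```text
t: 6.65
eef_pos: [465.5, -86.3, 65.2]
tcp_rot: [3.141, -0.0, 1.524]
ft_force: [0.8, 0.2, 0.3]
opening: 0.002
440 2243 [53.6 61.4 64.7]
448 1828 [62.3 63.3 64.5]
456 1719 [60.5 61.5 62.9]
464 1631 [58.8 59.8 61.1]
472 851 [57.2 58.2 59.4]
480 448 [55.3 56.4 57.7]
488 189 [53.4 54.6 55.9]
{'t': np.float64(6.7), 'eef_pos': array([465.49, -86.29,  65.15]), 'ft_force': array([-0.25,  0.11,  0.15])}
```

The lid stands at about 0.216 rad, on the catch, so step 1 is met. Now I'll press down gently.

```bash
python3 -m inch '[[0,0,0,-2,0,0,-1],[0,0,0,-2,0,0,-1],[0,0,0,0,0,-0.5,-1],[0,0,0,0,0,-0.5,-1],[0,0,0,0,0,-0.5,-1],[0,0,0,0,0,0,-1],[0,0,0,0,0,0,-1]]'; python3 -m inch '[[0,0,0,0,0,-0.5,-1],[0,0,0,0,0,-0.5,-1],[0,0,0,0,0,-0.5,-1],[0,0,0,0,0,0,-1],[0,0,0,0,0,0,-1]]'
```

```text
t: 7.4
eef_pos: [461.2, -86.3, 64.2]
tcp_rot: [-3.141, -0.0, 1.524]
ft_force: [-3.0, -0.6, 12.2]
opening: 0.006
t: 7.9
eef_pos: [460.5, -86.2, 62.7]
tcp_rot: [-3.14, -0.0, 1.524]
ft_force: [-7.2, -1.1, 15.0]
opening: 0.007
```

```bash
python3 -m inch '[[0,0,0,-0.8,0,-0.5,-1],[0,0,0,-0.5,0,-0.5,-1],[0,0,0,-0.3,0,-0.5,-1],[0,0,0,0,0,0,-1]]'; python3 lid.py
```

```text
t: 8.3
eef_pos: [459.5, -86.2, 61.0]
tcp_rot: [-3.141, -0.0, 1.524]
ft_force: [-2.8, -0.9, 8.2]
opening: 0.005
440 2515 [49.2 58.  60. ]
448 1823 [57.6 58.5 59.6]
456 1714 [56.5 57.4 58.6]
464 1083 [55.5 56.4 57.5]
472 561 [54.3 55.2 56.4]
480 249 [53.2 54.  55.1]
{'t': np.float64(8.35), 'eef_pos': array([459.51, -86.24,  61.  ]), 'ft_force': array([-2.62, -0.49,  8.28])}
```

```bash
python3 -m inch '[[0,0,0,-0.5,0,-0.7,-1],[0,0,0,-0.3,0,-0.7,-1],[0,0,0,-0.3,0,-0.7,-1],[0,0,0,0,0,-0.7,-1],[0,0,0,0,0,0,-1],[0,0,0,0,0,0,-1]]'; python3 lid.py
```

```text
t: 8.95
eef_pos: [458.9, -86.3, 57.8]
tcp_rot: [3.141, -0.0, 1.524]
ft_force: [0.6, -0.3, 0.1]
opening: 0.005
432 30 [42.3 43.9 47.6]
440 2642 [45.5 54.4 55.9]
448 1833 [53.8 54.6 55.6]
456 1773 [53.3 54.1 55.1]
464 1030 [52.7 53.5 54.5]
472 568 [52.  52.9 53.9]
480 200 [51.5 52.4 53.3]
{'t': np.float64(9.0), 'eef_pos': array([458.91, -86.33,  57.78]), 'ft_force': array([-0.64, -0.76,  0.35])}
```

The catch has given way and the resistance is gone. I'll follow the lid down to its stop.

```bash
python3 -m inch '[[0,0,0,0,0,-1,-1],[0,0,0,0,0,-1,-1],[0,0,0,0,0,-1,-1],[0,0,0,0,0,-0.5,-1],[0,0,0,0,0,-0.3,-1],[0,0,0,0,0,0,-1],[0,0,0,0,0,0,-1]]'; python3 lid.py
```

```text
t: 9.7
eef_pos: [458.8, -86.3, 54.1]
tcp_rot: [3.142, -0.0, 1.524]
ft_force: [0.9, 0.0, -0.3]
opening: 0.008
432 403 [39.4 44.6 49.4]
440 2295 [45.2 50.1 51.3]
448 1903 [49.6 50.4 51.4]
456 1816 [49.7 50.4 51.4]
464 1036 [49.6 50.4 51.4]
472 574 [49.6 50.4 51.3]
480 177 [49.4 50.3 51.3]
504 38 [49.5 50.  51.1]
{'t': np.float64(9.75), 'eef_pos': array([458.79, -86.3 ,  54.09]), 'ft_force': array([-0.46,  0.51, -0.2 ])}
```

The lid lies flat and shut. Next, press to about 12–18 N in small steps.

```bash
python3 -m inch '[[0,0,0,0,0,-0.5,-1],[0,0,0,0,0,-0.5,-1],[0,0,0,0,0,-0.3,-1],[0,0,0,0,0,0,-1],[0,0,0,0,0,0,-1]]'
```

```text
t: 10.25
eef_pos: [458.8, -86.3, 53.1]
tcp_rot: [3.141, 0.0, 1.524]
ft_force: [-0.5, 0.5, 7.0]
opening: 0.006
```

```bash
python3 -m inch '[[0,0,0,0,0,-0.3,-1],[0,0,0,0,0,0,-1],[0,0,0,0,0,0,-1],[0,0,0,0,0,0,-1]]'
```

```text
t: 10.65
eef_pos: [458.8, -86.3, 53.1]
tcp_rot: [3.141, 0.0, 1.524]
ft_force: [-2.4, 0.6, 12.1]
opening: 0.005
```

```bash
python3 -m inch '[[0,0,0,0,0,-0.2,-1],[0,0,0,0,0,0,-1],[0,0,0,0,0,0,-1],[0,0,0,0,0,0,-1]]'; python3 lid.py w3.png
```

```text
t: 11.05
eef_pos: [458.8, -86.3, 53.0]
tcp_rot: [3.141, 0.0, 1.524]
ft_force: [-3.1, 0.1, 14.7]
opening: 0.007
432 405 [39.1 44.4 49.4]
440 2331 [45.  50.  51.2]
448 1913 [49.6 50.4 51.3]
456 1832 [49.6 50.3 51.4]
464 1013 [49.5 50.4 51.3]
472 577 [49.5 50.4 51.3]
480 162 [49.3 50.3 51.2]
504 55 [49.3 50.1 50.9]
{'t': np.float64(11.1), 'eef_pos': array([458.81, -86.31,  53.03]), 'ft_force': array([-2.84,  1.1 , 14.02])}
```

View pics/w3.png

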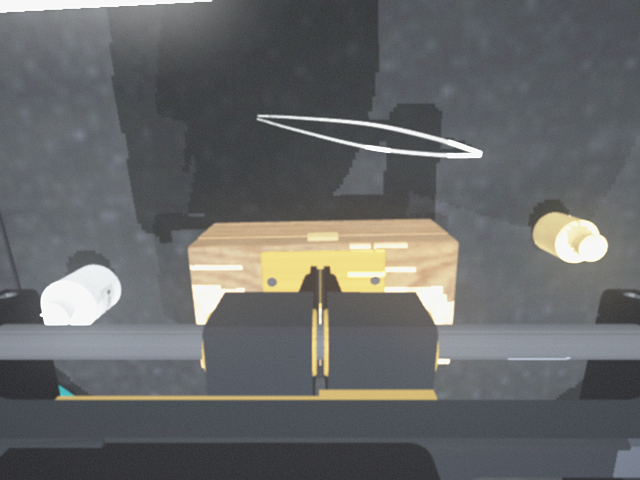

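The lid is shut flat, and the fingertips are on the brass plate around (320,270) with a steady push of about 14 N. Both weights are upright and the forceps look undisturbed. I'm handing the job in.

```bash
python3 -c "
from h import *
ticket.job_done(); s=state(); print(s['t'],s['eef_pos'],s['ft_force'])"
```

```text
the job is handed in; nothing more can be done
the job is handed in; nothing more can be done
```

The lid is shut and I handed the job in at about 11 s with the closed fingertips still pressing on the brass plate.

- **Lowering:** I guided the lid down from about 1.26 rad with the fingertips against the plate. I left it on the catch at about 0.22 rad, measured from wrist-camera depth.
- **Snapping shut:** The push peaked at about 15 N in the readings, and resistance vanished below about 0.14 rad. I then followed the lid down to its stop. It was still about 0.07 rad open in the first check after the catch gave way, and flat in the next.
- **Last checks:** The lid's top was flat at 50.4 mm and the TCP was at 53.0 mm, against the expected 53 mm plate height. The downward push was steady at about 14 to 15 N, with about 3 N sideways.
- **Surroundings:** In the last wrist picture both loose weights stood upright and the forceps looked undisturbed. I judged this by eye, not by measuring, and I did not re-measure the box's position. There was a brief sideways load of about 7 N during the press. I couldn't use the scene camera to check, because the arm blocked its view of the box.
- **After hand-in:** My last reading was just before handing in, because the state read afterwards was refused.

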